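Feed one spacer disc and nudge it into the rack

TASK

Press the feeder's plunger all the way down once and let it spring back up, so that a single wooden disc slides out onto the bench. Then nudge that disc along the bench top, without lifting it, into one of the two pockets of the H-shaped rack until it lies wholly between the rails with nothing sticking out. Leave the other discs in the feeder and everything else on the bench where it is.

Things in the scene. Friction and masses are not known exactly. Their poses are not given: they have to be found in the camera images.
- feeder: fixed disc feeder: plywood magazine (x -31 to 33 mm, 70 wide, 50 high) with a stack of three discs; behind it a grey housing (x 33 to 149, 70 wide, 46 high) with the plunger. Origin: on the bench under the stack; z up. A full press slides the lowest disc out along -x, flat on the bench, to about x = -105 to -120. The stack then drops by one; a second press ejects a second disc
- plunger_top (a point): centre of the top face of the plunger's black round head, 42 mm diameter, 130 mm above the bench at rest, 78 mm from the feeder's origin along its +x; moves with the plunger
- plunger (a joint): plunger travel (m): 0 up, 0.040 fully down (hard stop). Pushed straight down it drives a blade that pushes the lowest disc out 2.75 mm for every mm. Takes about 2 N at first, 5 to 8 N when nearly down, then rises sharply at the stop; springs back up by itself when let go
- disc1_center (a point): centre of the lowest wooden disc (the one that comes out), 45 mm diameter, 16 mm thick, about 30 g; its centre is 8 mm above the bench when lying flat
- disc2_center (a point): centre of the second disc of the stack, same size; must stay in the feeder
- disc3_center (a point): centre of the top disc of the stack, same size; must stay in the feeder
- rack: dark wooden H-shaped rack, fixed, left or right of the feeder. Origin: centre of underside; z up. Two rails 130 long along y, 12 thick, 20 high, inner faces at x = -40 and 40 mm; a 12 mm web at y = 0 makes two pockets 80 wide, 59 deep, open at the y ends and above; floor is the bench. Disc touching the web: centre at y = +-28.5; wholly between the rails: within 42 of y = 0
- blank: round wooden bowl blank, 116 dia x 45 high (mm); a bystander, leave it; origin at the centre of its underside
- wax: amber wax jar, 60 dia x 65 high (mm); a bystander, leave it; origin at the centre of its underside
- glue: white glue bottle, 52 dia x 150 high (mm); a bystander, leave it; origin at the centre of its underside
- bowl: small turned bowl, 120 dia x 50 high (mm); a bystander, leave it; origin at the centre of its underside
- mallet: hammer lying on the bench, 260 mm long; a bystander, leave it; origin at the middle of its length, on its underside
- collar: steel ring, 70 dia x 18 high (mm); a bystander, leave it; origin at the centre of its underside
- spindle: upright turned peg, 34 wide, 90 high (mm); a bystander, leave it; origin at the centre of its underside

How it is judged:
By the outcome, as a careful person would: the job done as asked, in the order asked, and still so for the second after the job is handed in, with the robot touching nothing.
It also fails if it takes over 64 s, if anything falls off the work surface, if the arm or the gripper's body presses on something with over 40 N, if the wrist force passes 120 N, or if a joint passes its speed limit or range.

ROBOT

A 7-joint arm with a two-finger parallel gripper is mounted at the origin on the work surface. World frame = base frame: x ahead of the robot, y to its left, z up, the work surface at z = 0. Lengths are in m, angles in rad, forces in N, time in s.
With the tool pointing down it reaches from about 0.4 to 0.85 m from the base axis. Payload 10.4 kg.
Tool frame: the origin (TCP) lies midway between the tips of the shut fingers; the grasp point (between the pads) lies 19 mm behind it (r.tcp_to_grasp is the z of the grasp point in the tool frame, in m); z points along the fingers, x is the direction in which the jaws open and shut, and the axes are right-handed (so a half turn about z gives the same grasp; the last joint's range is limited). The gripper opens to 87 mm and grips with 3 to 60 N. Pads are 19 mm wide; open, the fingers measure 117 mm over their backs; the gripper's body (75 mm by 190 mm) begins 51 mm behind the grasp point.
Start: joints at [-1.323, 0.332, -0.065, 1.46, 0.022, 1.35, -0.088], TCP at [0.167, 0.602, 0.223] pointing down, gripper open.
Joint ranges: [-2.6, 2.6], [-0.5, 2.12], [-1.47, 1.34], [0.16, 2.42], [-1.27, 4.41], [0.06, 2.06], [-2.6, 2.6]. Speed limits (rad/s): [2.22, 2.22, 2.79, 2.79, 3.14, 3.14, 3.14].

INTERFACE

Orientations are given as a unit quaternion [x, y, z, w].
In Python, from bench import r, camera, close_job gives the robot as it stands. The module is installed in compiled form; this text tells all that it offers.
- The arm moves only by the shell command python3 -m crank 'ROWS' [FORCE]. ROWS is JSON, a list of rows, each an object of numbers: "x", "y", "z": the shift along the tool's x, y, z scaled (see below); "ax", "ay", "az": the turn, a rotation vector about the tool's x, y, z scaled (see below); "claw": the closure, from -1 (fully open) to 1 (shut), so that 0 is half open. A call has exactly 5 rows; each row is the pose to reach, as a shift and turn from the pose commanded when the call began, along the tool's axes at that moment; what a row does not reach only later rows make up. The controller multiplies each number of a shift by 1 m and each number of a turn by 2 rad. A row lasts 1/12 s, in which the tool goes at most 41.7 mm and 7.16 degrees, less where a joint would pass 70% of its speed; a pose out of reach is approached as far as the arm can. A call with a number of a shift or a turn outside -1 to 1 is refused whole. A call with a gripper value outside its range is refused whole. The fingers move at their own pace and stop on an object; FORCE is the grip in N (left out, the last holds). Time passes only in rows, so rows that repeat a pose let the fingers close, or fill a call up. It gives the time, the measured TCP pose, the force and the opening at its end, in the units of the state.
- r.read_state(): the state, without advancing time (a new reading comes with each control period).
- camera(name): name is "scene" or "side" or "wrist"; returns a dict with "color" (420x560x3 uint8, blue, green, red), "fx", "fy", "cx", "cy" (pixels), "eye" and "orientation" of the camera in the world. Camera axes: x right, y down, z forward; pixel columns grow to the right and rows downward; lengths in m; the calibration is good to about 2 mm. A picture is of the moment at which its call begins. There is no depth.
- close_job(): hands the job in, once; it reports no verdict.
The state is a dict: "time": time; "joint_positions": joint angles; "joint_vel": joint speeds; "joint_torque": joint torques, N m; "ee_pos": TCP position; "eef_rot": TCP orientation; "ft_force": force on the tool from outside, world axes, zero at the start; "torque": the same for the moment, N m; "width": finger opening in m.
Only numpy, scipy, OpenCV 4.12 (cv2) and the standard library are available. Lean on these libraries where they do the work, as an engineer would, in place of code of your own. Each camera call takes 0.05 s, during which the arm holds its last target. There are 200 camera calls.

## Working session

There is one attempt and no reset: what is moved stays moved. The work goes in short steps, Python scripts to look and compute and a shell command to move; the robot and the scene stay as the last step left them, time stands still between calls to the robot, and variables do not carry over. Pictures are saved under pics/ and viewed, about 8 in all and at most 12, crops included, and the job is handed in when it is done.

```bash
mkdir -p pics; cat > h.py <<'E'
import numpy as np, cv2
from scipy.spatial.transform import Rotation as R
from bench import r, camera
import pickle
def snap(n,f):
    c=camera(n); cv2.imwrite('pics/'+f+'.png',c['color']); pickle.dump(c,open('pics/'+f+'.pkl','wb')); return c
def load(f): return pickle.load(open('pics/'+f+'.pkl','rb'))
def rot(c):
    o=np.array(c['orientation'],float); return R.from_quat(o).as_matrix() if o.size==4 else o.reshape(3,3)
def px2w(c,u,v,z):
    d=rot(c)@np.array([(u-c['cx'])/c['fx'],(v-c['cy'])/c['fy'],1]); e=np.array(c['eye']); return e+d*(z-e[2])/d[2]
def w2px(c,p):
    q=rot(c).T@(np.array(p)-c['eye']); return c['fx']*q[0]/q[2]+c['cx'],c['fy']*q[1]/q[2]+c['cy']
def totool(p):
    s=r.read_state(); return R.from_quat(s['eef_rot']).inv().apply(np.array(p)-s['ee_pos'])
E
python3 - <<'E'
from h import *
a=snap('scene','s0');b=snap('side','d0')
for c in(a,b):print(c['eye'],c['orientation'],c['fx'],c['cx'],c['cy'])
s=r.read_state();print(s)
print(R.from_quat(s['eef_rot']).as_matrix().round(3))
for f in('s0','d0'):
    cv2.imwrite('pics/'+f+'b.png',cv2.resize(cv2.imread('pics/'+f+'.png'),(800,600)))
E
```

```text
[0.93796127 0.58141015 0.89478797] [ 0.26198552  0.89676233 -0.34176642 -0.10186572] 380.55778705484784 270.46258972073286 207.37412190118104
[ 0.4458176  -0.79763699  1.04367137] [ 0.93373383 -0.07106232  0.01976173 -0.35028668] 381.5761280316134 279.1514773399277 211.3025618273597
{'time': 0.1, 'joint_positions': array([-1.32261217,  0.33281603, -0.06471813,  1.46086023,  0.02164901,
        1.34991492, -0.08850639]), 'joint_vel': array([ 1.52861429e-05, -1.23591567e-03,  4.35479260e-04, -2.87986928e-03,
        1.94961413e-04, -1.88276790e-03, -5.62411510e-04]), 'joint_torque': array([ 1.00090587e-03, -6.24545789e+01,  2.40711268e-02, -3.90714276e+01,
       -6.15073903e-02,  3.65975127e-02,  3.38640211e-05]), 'ee_pos': array([0.1670946 , 0.60188277, 0.22182759]), 'eef_rot': array([ 7.96067601e-01,  6.05207363e-01, -4.85862194e-04,  4.32977543e-04]), 'ft_force': array([-0.39380848, -0.02073214,  0.13662617]), 'torque': array([ 0.0296709 , -0.00350163,  0.00224222]), 'width': 0.08708761243618361}
[[ 0.267  0.964 -0.   ]
 [ 0.964 -0.267 -0.001]
 [-0.001  0.    -1.   ]]
```

View pics/s0b.png

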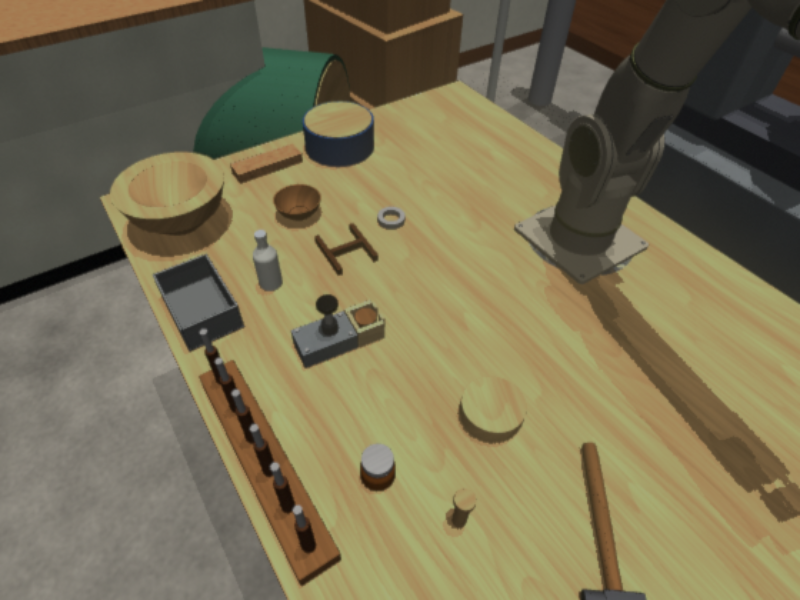

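View pics/d0b.png

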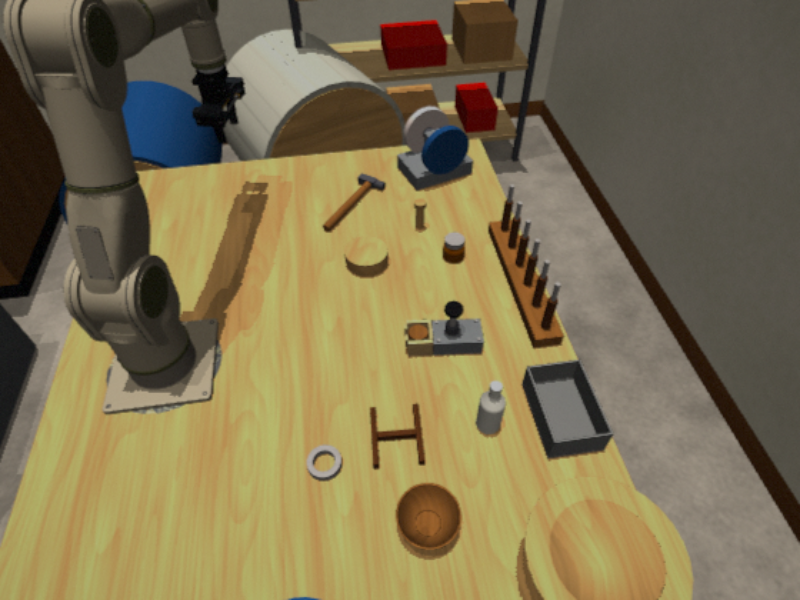

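The scene picture shows the feeder at about (340,330) with its magazine facing the robot, the H-rack at (345,250), the collar at (391,217) and the glue at (267,265). In the side picture the feeder is at (445,333) and the rack at (397,435). Next I'll take enlarged crops of both.

```bash
python3 - <<'E'
from h import *
def crop(f,u0,v0,w,h):
    i=cv2.imread('pics/'+f+'.png')[v0:v0+h,u0:u0+w]; k=5
    o=cv2.resize(i,None,fx=k,fy=k,interpolation=cv2.INTER_CUBIC)
    for g in range(0,w,20): cv2.putText(o,str(u0+g),(g*k,10),0,.35,(255,255,255)); cv2.line(o,(g*k,0),(g*k,h*k),(255,255,255),1) if 0 else cv2.line(o,(g*k,12),(g*k,18),(0,0,255),1)
    for g in range(0,h,20): cv2.putText(o,str(v0+g),(0,g*k+4),0,.35,(255,255,255)); cv2.line(o,(26,g*k),(32,g*k),(0,0,255),1)
    cv2.imwrite('pics/'+f+'c.png',o)
crop('d0',240,205,110,120); crop('s0',195,150,110,110)
E
```

```text
(no output)
```

View pics/d0c.png

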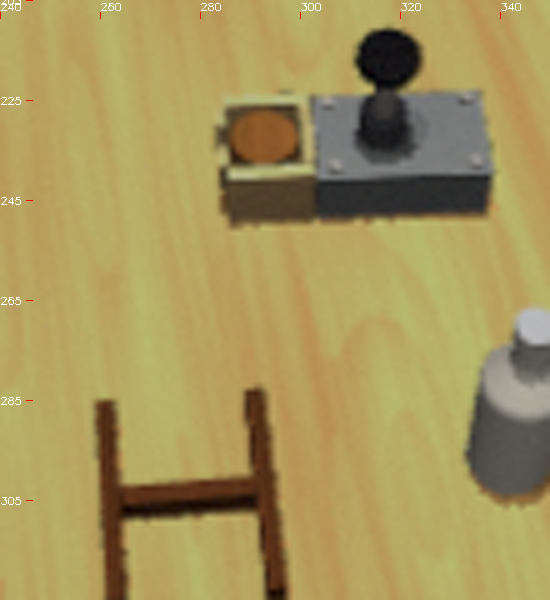

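View pics/s0c.png

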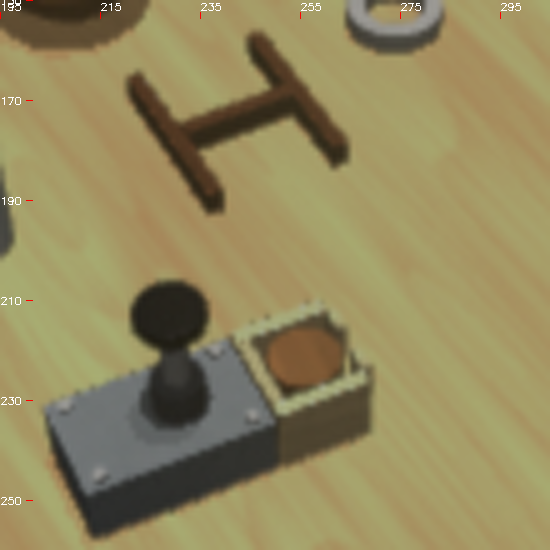

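The crops show the plunger head at side (317.6,216.6) and scene (229,212.8). The housing corners and rail ends are clear enough to fit both poses.

```bash
cat > fit.py <<'E'
from h import *
from scipy.optimize import least_squares
S,D=load('s0'),load('d0')
F=[(D,317.6,216.6,78,0,130),(D,338.2,239.4,149,-35,46),(D,336.4,223.6,149,35,46),(D,303,240.2,33,-35,46),(D,302.8,224,33,35,46),
(D,337.4,248,149,-35,0),(D,286,250.2,-31,-35,0),
(S,229,212.8,78,0,130),(S,204,231,149,-35,46),(S,213.4,249,149,35,46),(S,250.6,235,33,35,46),(S,242,217.6,33,-35,46),(S,269,236.4,-31,35,0),(S,214.4,257.4,149,35,0)]
K=[(D,261,285.4,-46,65,20),(D,291,283,46,65,20),(D,263,304,-46,0,20),(D,292.4,301.5,46,0,20),
(S,221.8,165,46,-65,20),(S,237.8,191,46,65,20),(S,246.6,157.4,-46,-65,20),(S,263,181,-46,65,20)]
def T(p,m): c,s=np.cos(p[2]),np.sin(p[2]);return [p[0]+(c*m[0]-s*m[1])/1e3,p[1]+(s*m[0]+c*m[1])/1e3,m[2]/1e3]
for n,P,x0 in(('feeder',F,[.6,0,0]),('rack',K,[.5,-.2,0])):
    f=lambda p:np.concatenate([np.array(w2px(a[0],T(p,a[3:])))-a[1:3] for a in P])
    q=least_squares(f,x0,loss='soft_l1');print(n,q.x.round(4));print(f(q.x).reshape(-1,2).round(1).tolist())
    if n=='feeder':
        for m in((78,0,130),(-105,0,8),(-120,0,8)):print(np.round(T(q.x,m),4),totool(T(q.x,m)).round(4))
for n,c,u,v,z in(('collar',D,324/1.4286,462/1.4286,.01),('collar',S,391/1.4286,217/1.4286,.01),('blank',S,493/1.4286,393/1.4286,.045),('glue',S,267/1.4286,240/1.4286,.13)):print(n,px2w(c,u,v,z).round(3))
E
python3 fit.py
```

```text
feeder [ 0.5906 -0.032  -0.1187]
[[-0.1, -1.9], [0.5, -0.4], [-0.4, -1.2], [0.1, -0.1], [-1.2, -0.6], [-0.1, -0.7], [-2.5, -1.3], [-0.3, -1.7], [-0.9, -0.6], [-1.8, -0.4], [-0.0, -1.1], [-1.1, -0.7], [1.9, -0.3], [-1.0, 0.7]]
[ 0.668  -0.0413  0.13  ] [-0.4856  0.6547  0.0925]
[ 0.4863 -0.0196  0.008 ] [-0.5132  0.4738  0.2145]
[ 0.4714 -0.0178  0.008 ] [-0.5155  0.459   0.2145]
rack [ 0.5067 -0.2639 -0.0793]
[[0.1, -1.5], [0.1, -1.1], [-1.1, -0.7], [0.7, -0.4], [-0.1, -0.9], [-0.2, -3.0], [-0.7, -1.5], [-0.1, -2.3]]
collar [ 0.354 -0.302  0.01 ]
collar [ 0.355 -0.301  0.01 ]
blank [0.49  0.245 0.045]
glue [ 0.692 -0.258  0.13 ]
```

```bash
R='x'; python3 -m crank '[{"x":-0.486,"y":0.655,"z":0,"az":0.69,"claw":1},{"x":-0.486,"y":0.655,"z":0,"az":0.69,"claw":1},{"x":-0.486,"y":0.655,"z":0,"az":0.69,"claw":1},{"x":-0.486,"y":0.655,"z":0,"az":0.69,"claw":1},{"x":-0.486,"y":0.655,"z":0,"az":0.69,"claw":1}]' 20
cat > go.py <<'E'
import sys
from h import *
x,y,z,a=map(float,sys.argv[1:5])
s=r.read_state();M=R.from_quat(s['eef_rot'])
G=R.from_matrix(np.array([[np.cos(a),np.sin(a),0],[np.sin(a),-np.cos(a),0],[0,0,-1]]))
print('t',round(s['time'],2),'pos',s['ee_pos'].round(4),'F',s['ft_force'].round(1),'w',round(s['width'],4),'xdir',M.as_matrix()[:,0].round(3))
print('shift',totool([x,y,z]).round(4),'turn/2',((M.inv()*G).as_rotvec()/2).round(4))
E
python3 go.py .668 -.0413 .18 -.079
```

```text
t 0.1 pos [0.1671 0.6019 0.2218] F [-0.4 -0.   0.1] w 0.0871 xdir [ 0.267  0.964 -0.001]
shift [-0.4857  0.6547  0.0425] turn/2 [5.000e-04 5.000e-04 6.895e-01]schema error: expected keys x, y, z, ax, ay, az, claw
```

All seven keys are needed in each row.

```bash
python3 -m crank '[{"x":-0.486,"y":0.655,"z":0,"ax":0,"ay":0,"az":0.69,"claw":1},{"x":-0.486,"y":0.655,"z":0,"ax":0,"ay":0,"az":0.69,"claw":1},{"x":-0.486,"y":0.655,"z":0,"ax":0,"ay":0,"az":0.69,"claw":1},{"x":-0.486,"y":0.655,"z":0,"ax":0,"ay":0,"az":0.69,"claw":1},{"x":-0.486,"y":0.655,"z":0,"ax":0,"ay":0,"az":0.69,"claw":1}]' 20
python3 go.py .668 -.0413 .18 -.079
```

```text
time: 0.52
ee_pos: [0.296, 0.4359, 0.2223]
eef_rot: [0.945, 0.328, -0.0, 0.0]
ft_force: [0.4, 1.2, -0.3]
width: 0.0618
t 0.52 pos [0.296  0.4359 0.2223] F [ 0.4  1.2 -0.3] w 0.0618 xdir [ 0.785  0.62  -0.   ]
shift [-0.0041  0.6051  0.0422] turn/2 [0.000e+00 2.000e-04 3.739e-01]
```

```bash
python3 -m crank '[{"x":-0.004,"y":0.605,"z":0.02,"ax":0,"ay":0,"az":0.374,"claw":1},{"x":-0.004,"y":0.605,"z":0.02,"ax":0,"ay":0,"az":0.374,"claw":1},{"x":-0.004,"y":0.605,"z":0.02,"ax":0,"ay":0,"az":0.374,"claw":1},{"x":-0.004,"y":0.605,"z":0.02,"ax":0,"ay":0,"az":0.374,"claw":1},{"x":-0.004,"y":0.605,"z":0.02,"ax":0,"ay":0,"az":0.374,"claw":1}]' 20
python3 go.py .668 -.0413 .18 -.079
```

```text
time: 0.93
ee_pos: [0.4249, 0.2725, 0.2155]
eef_rot: [1.0, 0.022, -0.0, -0.0]
ft_force: [0.4, 1.1, -0.7]
width: 0.0282
t 0.93 pos [0.4249 0.2725 0.2155] F [ 0.4  1.1 -0.7] w 0.0282 xdir [ 0.999  0.044 -0.   ]
shift [0.229  0.3242 0.0354] turn/2 [-0.0001  0.0001  0.0615]
```

```bash
python3 -m crank '[{"x":0.229,"y":0.324,"z":0.03,"ax":0,"ay":0,"az":0.0615,"claw":1},{"x":0.229,"y":0.324,"z":0.03,"ax":0,"ay":0,"az":0.0615,"claw":1},{"x":0.229,"y":0.324,"z":0.03,"ax":0,"ay":0,"az":0.0615,"claw":1},{"x":0.229,"y":0.324,"z":0.03,"ax":0,"ay":0,"az":0.0615,"claw":1},{"x":0.229,"y":0.324,"z":0.03,"ax":0,"ay":0,"az":0.0615,"claw":1}]' 20
python3 go.py .668 -.0413 .18 -.079
```

```text
time: 1.35
ee_pos: [0.5532, 0.1092, 0.1997]
eef_rot: [0.999, -0.036, 0.0, -0.0]
ft_force: [1.0, 1.0, 0.7]
width: 0.0016
t 1.35 pos [0.5532 0.1092 0.1997] F [1.  1.  0.7] w 0.0016 xdir [ 0.997 -0.073  0.   ]
shift [0.1254 0.1418 0.0197] turn/2 [-0.0001 -0.      0.0032]
```

```bash
python3 -m crank '[{"x":0.125,"y":0.142,"z":0.0,"ax":0,"ay":0,"az":0.003,"claw":1},{"x":0.125,"y":0.142,"z":0.0,"ax":0,"ay":0,"az":0.003,"claw":1},{"x":0.125,"y":0.142,"z":0.0,"ax":0,"ay":0,"az":0.003,"claw":1},{"x":0.125,"y":0.142,"z":0.0,"ax":0,"ay":0,"az":0.003,"claw":1},{"x":0.125,"y":0.142,"z":0.0,"ax":0,"ay":0,"az":0.003,"claw":1}]' 20
python3 go.py .668 -.0413 .135 -.079
python3 - <<'E'
from h import *
a=snap('wrist','w1');b=load('w1')
print(w2px(b,[.668,-.0413,.13]),a['eye'])
E
```

```text
time: 1.77
ee_pos: [0.6679, -0.0448, 0.1992]
eef_rot: [0.999, -0.041, -0.0, 0.001]
ft_force: [0.4, -0.6, 0.2]
width: 0.0006
t 1.77 pos [ 0.6679 -0.0448  0.1992] F [ 0.4 -0.6  0.2] w 0.0006 xdir [ 0.997 -0.082 -0.   ]
shift [-0.0002 -0.0037  0.0642] turn/2 [ 0.0012  0.0001 -0.0018]
(np.float64(273.95420971398147), np.float64(215.67450591054927)) [0.67248356 0.02594221 0.36029189]
```

View pics/w1.png

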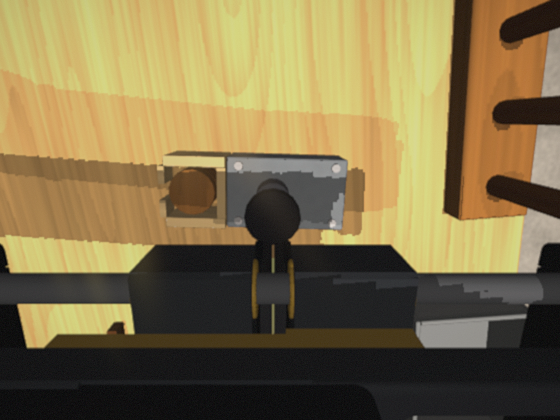

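The wrist view has the black head at (272,214); the predicted position was (274,216), so they agree. Now the press.

```bash
python3 -m crank '[{"x":0,"y":-0.003,"z":0.035,"ax":0,"ay":0,"az":0,"claw":1},{"x":0,"y":-0.003,"z":0.064,"ax":0,"ay":0,"az":0,"claw":1},{"x":0,"y":-0.003,"z":0.074,"ax":0,"ay":0,"az":0,"claw":1},{"x":0,"y":-0.003,"z":0.084,"ax":0,"ay":0,"az":0,"claw":1},{"x":0,"y":-0.003,"z":0.084,"ax":0,"ay":0,"az":0,"claw":1}]' 
python3 -m crank '[{"x":0,"y":0,"z":0.006,"ax":0,"ay":0,"az":0,"claw":1},{"x":0,"y":0,"z":0.012,"ax":0,"ay":0,"az":0,"claw":1},{"x":0,"y":0,"z":0.017,"ax":0,"ay":0,"az":0,"claw":1},{"x":0,"y":0,"z":0.02,"ax":0,"ay":0,"az":0,"claw":1},{"x":0,"y":0,"z":0.02,"ax":0,"ay":0,"az":0,"claw":1}]' 
python3 go.py .668 -.0413 .09 -.079
```

```text
time: 2.23
ee_pos: [0.6661, -0.0365, 0.1147]
eef_rot: [0.999, -0.039, -0.001, 0.0]
ft_force: [-1.9, 1.0, 2.6]
width: 0.0004
time: 2.65
ee_pos: [0.6676, -0.0366, 0.0973]
eef_rot: [0.999, -0.039, 0.001, -0.0]
ft_force: [-1.8, 0.1, 4.9]
width: 0.0006
t 2.65 pos [ 0.6676 -0.0366  0.0973] F [-1.8  0.1  4.9] w 0.0006 xdir [ 0.997 -0.079  0.001]
shift [0.0008 0.0046 0.0073] turn/2 [-0.0002 -0.0007  0.0001]
```

```bash
python3 -m crank '[{"x":0,"y":0.002,"z":0.003,"ax":0,"ay":0,"az":0,"claw":1},{"x":0,"y":0.003,"z":0.005,"ax":0,"ay":0,"az":0,"claw":1},{"x":0,"y":0.003,"z":0.007,"ax":0,"ay":0,"az":0,"claw":1},{"x":0,"y":0.003,"z":0.008,"ax":0,"ay":0,"az":0,"claw":1},{"x":0,"y":0.003,"z":0.008,"ax":0,"ay":0,"az":0,"claw":1}]' 
python3 go.py .668 -.0413 .09 -.079
```

```text
time: 3.07
ee_pos: [0.6679, -0.0384, 0.0905]
eef_rot: [0.999, -0.039, 0.001, -0.001]
ft_force: [-3.2, 3.6, 9.7]
width: 0.0003
t 3.07 pos [ 0.6679 -0.0384  0.0905] F [-3.2  3.6  9.7] w 0.0003 xdir [ 0.997 -0.078  0.003]
shift [0.0003 0.0029 0.0005] turn/2 [-0.0011 -0.0013  0.0006]
```

```bash
python3 -m crank '[{"x":0,"y":0,"z":0.001,"ax":0,"ay":0,"az":0,"claw":1},{"x":0,"y":0,"z":0.002,"ax":0,"ay":0,"az":0,"claw":1},{"x":0,"y":0,"z":0.002,"ax":0,"ay":0,"az":0,"claw":1},{"x":0,"y":0,"z":0.002,"ax":0,"ay":0,"az":0,"claw":1},{"x":0,"y":0,"z":0.002,"ax":0,"ay":0,"az":0,"claw":1}]' 
python3 go.py .668 -.0413 .09 -.079
```

```text
time: 3.48
ee_pos: [0.668, -0.0383, 0.0903]
eef_rot: [0.999, -0.039, 0.002, -0.001]
ft_force: [-9.9, 4.1, 24.4]
width: 0.0008
t 3.48 pos [ 0.668  -0.0383  0.0903] F [-9.9  4.1 24.4] w 0.0008 xdir [ 0.997 -0.078  0.003]
shift [0.0002 0.003  0.0003] turn/2 [-0.0015 -0.0016  0.0006]
```

The plunger is on its stop: 24 N with no further travel. Next I'll raise the tool, look with the scene camera, and go back toward the disc.

```bash
python3 -m crank '[{"x":0,"y":0,"z":-0.02,"ax":0,"ay":0,"az":0,"claw":1},{"x":0,"y":0,"z":-0.05,"ax":0,"ay":0,"az":0,"claw":1},{"x":0,"y":0,"z":-0.09,"ax":0,"ay":0,"az":0,"claw":1},{"x":0,"y":0,"z":-0.12,"ax":0,"ay":0,"az":0,"claw":0.4},{"x":0,"y":0,"z":-0.12,"ax":0,"ay":0,"az":0,"claw":0.4}]' 
python3 - <<'E'
from h import *
snap('scene','s2');snap('side','d2')
A=cv2.imread('pics/s2.png')[150:260,195:305];B=cv2.imread('pics/d2.png')[205:325,240:350]
B=B[:110]
cv2.imwrite('pics/c2.png',cv2.resize(np.hstack([A,B]),(800,400),interpolation=cv2.INTER_CUBIC))
E
python3 go.py .488 0.03 .1 -.079
```

```text
time: 3.9
ee_pos: [0.6698, -0.0403, 0.2143]
eef_rot: [0.999, -0.04, 0.005, -0.0]
ft_force: [0.6, -0.5, -0.0]
width: 0.0077
t 4.0 pos [ 0.6676 -0.0397  0.208 ] F [ 0.2  0.4 -0.9] w 0.0146 xdir [ 0.997 -0.079  0.003]
shift [-0.1849 -0.0553  0.1074] turn/2 [-0.0004 -0.0017  0.0001]
```

View pics/c2.png

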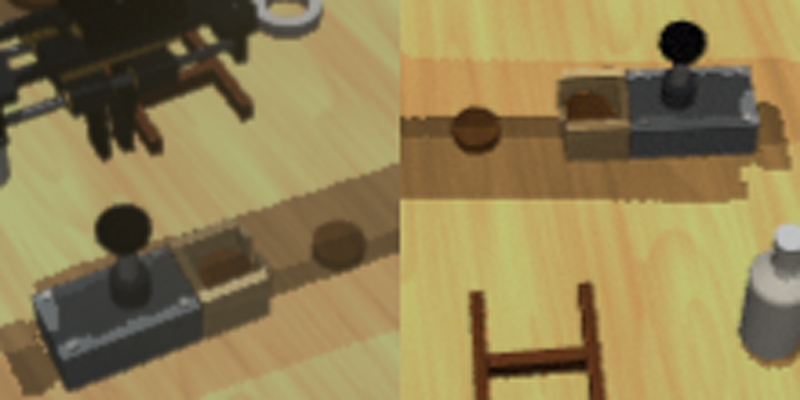

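The plunger has sprung back and exactly one disc is out: scene crop (338,239), side crop (476,127). I'll triangulate it.

```bash
python3 - <<'E'
from h import *
print(px2w(load('s2'),288.1,215.8,.016),px2w(load('d2'),260.9,240.0,.016))
E
sed -i "s/S,D=load('s0'),load('d0')/S,D=load('s0'),load('d0')/" fit.py; python3 go.py .476 .05 .1 -.079
```

```text
[ 0.48490036 -0.02045018  0.016     ] [ 0.48479086 -0.02636997  0.016     ]
t 4.0 pos [ 0.6676 -0.0397  0.208 ] F [ 0.2  0.4 -0.9] w 0.0146 xdir [ 0.997 -0.079  0.003]
shift [-0.1985 -0.0743  0.1074] turn/2 [-0.0004 -0.0017  0.0001]
```

```bash
python3 -m crank '[{"x":-0.19,"y":-0.06,"z":0,"ax":0,"ay":0,"az":0,"claw":0.36},{"x":-0.19,"y":-0.06,"z":0,"ax":0,"ay":0,"az":0,"claw":0.36},{"x":-0.19,"y":-0.06,"z":0,"ax":0,"ay":0,"az":0,"claw":0.36},{"x":-0.19,"y":-0.06,"z":0.02,"ax":0,"ay":0,"az":0,"claw":0.36},{"x":-0.19,"y":-0.06,"z":0.02,"ax":0,"ay":0,"az":0,"claw":0.36}]' 
python3 go.py .485 .035 .1 -.079
python3 - <<'E'
from h import *
a=snap('wrist','w2');print(a['eye'],w2px(a,[.485,-.022,.016]))
E
```

```text
time: 4.42
ee_pos: [0.4792, 0.0361, 0.1844]
eef_rot: [0.999, -0.039, -0.001, 0.0]
ft_force: [-0.6, 0.7, -0.6]
width: 0.0276
t 4.42 pos [0.4792 0.0361 0.1844] F [-0.6  0.7 -0.6] w 0.0276 xdir [ 0.997 -0.077 -0.001]
shift [0.006  0.0007 0.0844] turn/2 [0.0001 0.0007 0.0008]
[0.48357041 0.1065218  0.34566418] (np.float64(283.61595723452615), np.float64(245.12010578403556))
```

View pics/w2.png

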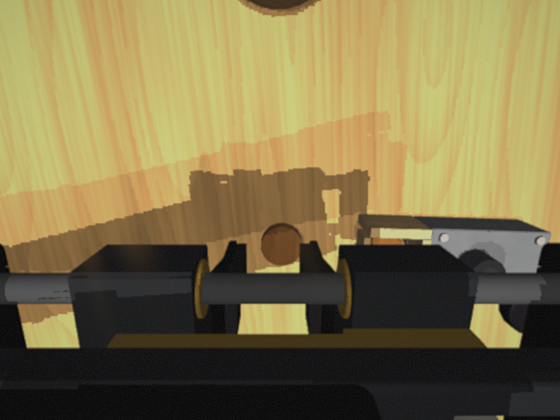

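The disc is at (281,244) and predicted at (284,245), and the fingers straddle its line. I'll lower behind it on the +y side.

```bash
python3 -m crank '[{"x":0.005,"y":0,"z":0.04,"ax":0,"ay":0,"az":0,"claw":0.36},{"x":0.005,"y":0,"z":0.08,"ax":0,"ay":0,"az":0,"claw":0.36},{"x":0.005,"y":0,"z":0.12,"ax":0,"ay":0,"az":0,"claw":0.36},{"x":0.005,"y":0,"z":0.15,"ax":0,"ay":0,"az":0,"claw":0.36},{"x":0.005,"y":0,"z":0.165,"ax":0,"ay":0,"az":0,"claw":0.36}]' 
python3 -m crank '[{"x":0,"y":0,"z":0.005,"ax":0,"ay":0,"az":0,"claw":0.36},{"x":0,"y":0,"z":0.01,"ax":0,"ay":0,"az":0,"claw":0.36},{"x":0,"y":0,"z":0.01,"ax":0,"ay":0,"az":0,"claw":0.36},{"x":0,"y":0,"z":0.01,"ax":0,"ay":0,"az":0,"claw":0.36},{"x":0,"y":0,"z":0.01,"ax":0,"ay":0,"az":0,"claw":0.36}]' 
python3 go.py .486 .005 .008 -.079;python3 go.py .514 -.142 .008 -.079;
```

```text
time: 4.88
ee_pos: [0.4838, 0.0341, 0.0165]
eef_rot: [0.999, -0.039, -0.003, 0.001]
ft_force: [-1.6, -0.2, -0.0]
width: 0.0279
time: 5.3
ee_pos: [0.4879, 0.0349, 0.012]
eef_rot: [0.999, -0.039, 0.001, -0.0]
ft_force: [1.2, 1.4, 0.3]
width: 0.0275
t 5.3 pos [0.4879 0.0349 0.012 ] F [1.2 1.4 0.3] w 0.0275 xdir [ 0.997 -0.079  0.002]
shift [0.0004 0.03   0.004 ] turn/2 [-0.0005 -0.0009  0.    ]
t 5.3 pos [0.4879 0.0349 0.012 ] F [1.2 1.4 0.3] w 0.0275 xdir [ 0.997 -0.079  0.002]
shift [0.04   0.1743 0.0039] turn/2 [-0.0005 -0.0009  0.    ]
```

```bash
python3 -m crank '[{"x":-0.002,"y":0,"z":0.005,"ax":0,"ay":0,"az":0,"claw":0.36},{"x":-0.002,"y":0.008,"z":0.005,"ax":0,"ay":0,"az":0,"claw":0.36},{"x":-0.002,"y":0.016,"z":0.005,"ax":0,"ay":0,"az":0,"claw":0.36},{"x":-0.001,"y":0.024,"z":0.005,"ax":0,"ay":0,"az":0,"claw":0.36},{"x":0,"y":0.032,"z":0.005,"ax":0,"ay":0,"az":0,"claw":0.36}]' 
python3 -m crank '[{"x":0.002,"y":0.008,"z":0,"ax":0,"ay":0,"az":0,"claw":0.36},{"x":0.004,"y":0.016,"z":0,"ax":0,"ay":0,"az":0,"claw":0.36},{"x":0.006,"y":0.024,"z":0,"ax":0,"ay":0,"az":0,"claw":0.36},{"x":0.008,"y":0.032,"z":0,"ax":0,"ay":0,"az":0,"claw":0.36},{"x":0.01,"y":0.04,"z":0,"ax":0,"ay":0,"az":0,"claw":0.36}]' 
python3 go.py .514 -.142 .007 -.079
python3 - <<'E'
from h import *
snap('scene','s3');snap('side','d3')
A=cv2.imread('pics/s3.png')[140:250,195:305];B=cv2.imread('pics/d3.png')[205:315,230:340]
cv2.imwrite('pics/c3.png',cv2.resize(np.hstack([A,B]),(800,400),interpolation=cv2.INTER_CUBIC))
E
```

```text
time: 5.72
ee_pos: [0.4846, 0.0016, 0.0061]
eef_rot: [0.999, -0.04, 0.0, -0.0]
ft_force: [0.1, -0.5, -0.5]
width: 0.0282
time: 6.13
ee_pos: [0.4916, -0.0387, 0.006]
eef_rot: [0.999, -0.04, 0.0, -0.0]
ft_force: [0.3, 0.5, 0.2]
width: 0.0279
t 6.13 pos [ 0.4916 -0.0387  0.006 ] F [0.3 0.5 0.2] w 0.0279 xdir [ 0.997 -0.079  0.   ]
shift [ 0.0305  0.1012 -0.001 ] turn/2 [-0. -0. -0.]
```

View pics/c3.png

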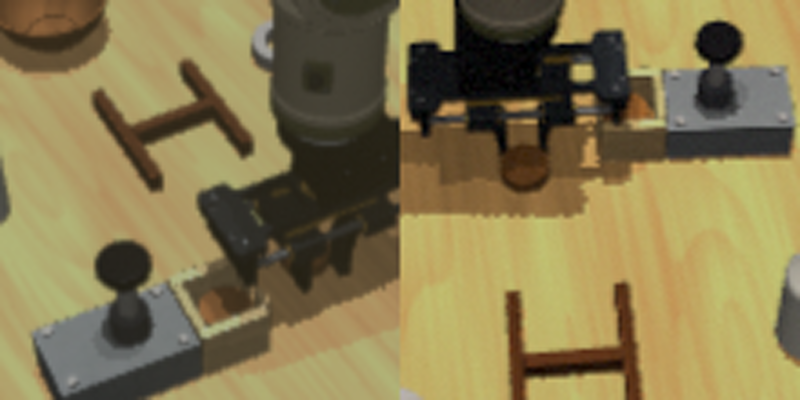

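The disc sits cupped between the fingers at side crop (525,165), with the pocket mouth at (515–625, 290). I'll keep pushing.

```bash
python3 -c "
from h import *
print(px2w(load('d3'),264.4,249.5,.016))"
python3 -m crank '[{"x":0.003,"y":0.01,"z":0,"ax":0,"ay":0,"az":0,"claw":0.36},{"x":0.006,"y":0.02,"z":0,"ax":0,"ay":0,"az":0,"claw":0.36},{"x":0.009,"y":0.03,"z":0,"ax":0,"ay":0,"az":0,"claw":0.36},{"x":0.012,"y":0.04,"z":0,"ax":0,"ay":0,"az":0,"claw":0.36},{"x":0.015,"y":0.05,"z":0,"ax":0,"ay":0,"az":0,"claw":0.36}]' 
python3 -m crank '[{"x":0.003,"y":0.01,"z":0,"ax":0,"ay":0,"az":0,"claw":0.36},{"x":0.006,"y":0.02,"z":0,"ax":0,"ay":0,"az":0,"claw":0.36},{"x":0.009,"y":0.03,"z":0,"ax":0,"ay":0,"az":0,"claw":0.36},{"x":0.012,"y":0.04,"z":0,"ax":0,"ay":0,"az":0,"claw":0.36},{"x":0.015,"y":0.048,"z":0,"ax":0,"ay":0,"az":0,"claw":0.36}]' 
python3 go.py .5115 -.206 .007 -.079
python3 - <<'E'
from h import *
snap('scene','s4');snap('side','d4')
A=cv2.imread('pics/s4.png')[140:250,195:305];B=cv2.imread('pics/d4.png')[225:335,230:340]
cv2.imwrite('pics/c4.png',cv2.resize(np.hstack([A,B]),(800,400),interpolation=cv2.INTER_CUBIC))
E
```

```text
[ 0.49167723 -0.06682488  0.016     ]
time: 6.65
ee_pos: [0.5026, -0.0902, 0.0059]
eef_rot: [0.999, -0.04, 0.0, 0.0]
ft_force: [-0.2, -0.0, -0.3]
width: 0.0279
time: 7.07
ee_pos: [0.5137, -0.1393, 0.0059]
eef_rot: [0.999, -0.04, -0.0, 0.0]
ft_force: [-0.2, 1.3, -0.0]
width: 0.0276
t 7.07 pos [ 0.5137 -0.1393  0.0059] F [-0.2  1.3 -0. ] w 0.0276 xdir [ 0.997 -0.079 -0.   ]
shift [ 0.0031  0.0667 -0.0011] turn/2 [ 0.0001  0.     -0.0002]
```

View pics/c4.png

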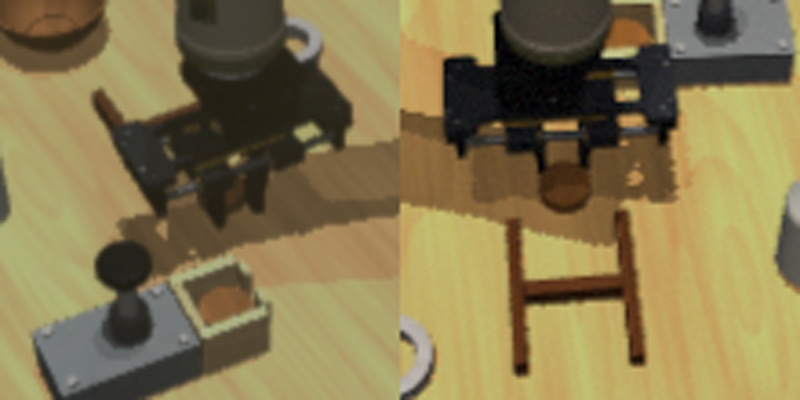

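The disc is at (566,182), centred on the pocket (515–624). Now I'll push straight in along the rack axis.

```bash

python3 -m crank '[{"x":0.001,"y":0.008,"z":0,"ax":0,"ay":0,"az":0,"claw":0.36},{"x":0.002,"y":0.016,"z":0,"ax":0,"ay":0,"az":0,"claw":0.36},{"x":0.002,"y":0.024,"z":0,"ax":0,"ay":0,"az":0,"claw":0.36},{"x":0.002,"y":0.032,"z":0,"ax":0,"ay":0,"az":0,"claw":0.36},{"x":0.002,"y":0.038,"z":0,"ax":0,"ay":0,"az":0,"claw":0.36}]' 
python3 -m crank '[{"x":0,"y":0.006,"z":0,"ax":0,"ay":0,"az":0,"claw":0.36},{"x":0,"y":0.012,"z":0,"ax":0,"ay":0,"az":0,"claw":0.36},{"x":0,"y":0.017,"z":0,"ax":0,"ay":0,"az":0,"claw":0.36},{"x":0,"y":0.022,"z":0,"ax":0,"ay":0,"az":0,"claw":0.36},{"x":0,"y":0.022,"z":0,"ax":0,"ay":0,"az":0,"claw":0.36}]' 
python3 go.py .5115 -.206 .007 -.079
python3 - <<'E'
from h import *
snap('side','d5')
B=cv2.imread('pics/d5.png')[245:335,240:330]
cv2.imwrite('pics/c5.png',cv2.resize(B,(540,540),interpolation=cv2.INTER_CUBIC))
E
```

```text
time: 7.58
ee_pos: [0.5123, -0.1772, 0.006]
eef_rot: [0.999, -0.04, -0.0, 0.0]
ft_force: [-0.8, -0.1, 0.5]
width: 0.0277
time: 8.0
ee_pos: [0.5106, -0.1991, 0.006]
eef_rot: [0.999, -0.04, 0.0, 0.0]
ft_force: [-0.3, -0.2, -0.9]
width: 0.0278
t 8.0 pos [ 0.5106 -0.1991  0.006 ] F [-0.3 -0.2 -0.9] w 0.0278 xdir [ 0.997 -0.08   0.   ]
shift [ 0.0015  0.0068 -0.001 ] turn/2 [ 0.0002 -0.0001 -0.0006]
```

View pics/c5.png

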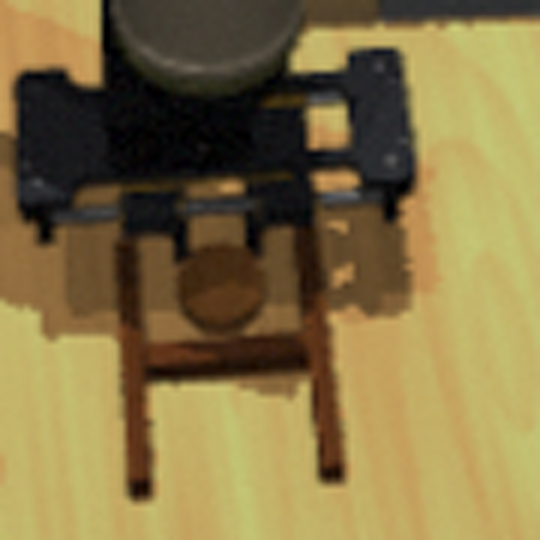

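The disc at (222,285) is between the rails with a few mm left to the web. I'll push 6 mm more, gently.

```bash

python3 -m crank '[{"x":0,"y":0.002,"z":0,"ax":0,"ay":0,"az":0,"claw":0.36},{"x":0,"y":0.004,"z":0,"ax":0,"ay":0,"az":0,"claw":0.36},{"x":0,"y":0.006,"z":0,"ax":0,"ay":0,"az":0,"claw":0.36},{"x":0,"y":0.006,"z":0,"ax":0,"ay":0,"az":0,"claw":0.36},{"x":0,"y":0.006,"z":0,"ax":0,"ay":0,"az":0,"claw":0.36}]' 
python3 -m crank '[{"x":0,"y":-0.01,"z":0,"ax":0,"ay":0,"az":0,"claw":0.36},{"x":0,"y":-0.03,"z":0,"ax":0,"ay":0,"az":0,"claw":0.36},{"x":0,"y":-0.06,"z":-0.02,"ax":0,"ay":0,"az":0,"claw":0.36},{"x":0,"y":-0.09,"z":-0.05,"ax":0,"ay":0,"az":0,"claw":0.36},{"x":0,"y":-0.1,"z":-0.09,"ax":0,"ay":0,"az":0,"claw":0.36}]' 
python3 -m crank '[{"x":-0.02,"y":-0.03,"z":-0.03,"ax":0,"ay":0,"az":0,"claw":0.36},{"x":-0.02,"y":-0.06,"z":-0.06,"ax":0,"ay":0,"az":0,"claw":0.36},{"x":-0.02,"y":-0.09,"z":-0.09,"ax":0,"ay":0,"az":0,"claw":0.36},{"x":-0.02,"y":-0.11,"z":-0.11,"ax":0,"ay":0,"az":0,"claw":0.36},{"x":-0.02,"y":-0.11,"z":-0.11,"ax":0,"ay":0,"az":0,"claw":0.36}]' 
python3 - <<'E'
from h import *
snap('side','d6');snap('scene','s6')
B=cv2.imread('pics/d6.png')[205:335,235:345];A=cv2.imread('pics/s6.png')[140:270,195:305]
cv2.imwrite('pics/c6.png',cv2.resize(np.hstack([A,B]),(792,468),interpolation=cv2.INTER_CUBIC))
E
```

```text
time: 8.47
ee_pos: [0.5103, -0.2039, 0.0059]
eef_rot: [0.999, -0.04, 0.0, -0.0]
ft_force: [0.6, -0.5, -0.8]
width: 0.0277
time: 8.88
ee_pos: [0.5167, -0.0986, 0.0944]
eef_rot: [0.999, -0.037, -0.003, -0.001]
ft_force: [1.0, 0.5, -0.0]
width: 0.0278
time: 9.3
ee_pos: [0.5091, 0.0138, 0.2105]
eef_rot: [0.999, -0.036, 0.003, -0.002]
ft_force: [0.4, -0.8, -0.1]
width: 0.0277
```

View pics/c6.png

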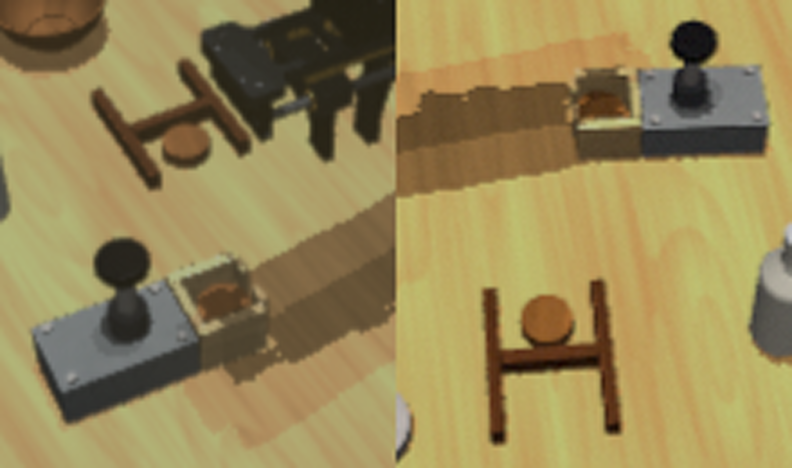

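The disc is in the pocket, at side crop (547,320) against the web at (548,357). I'll check its position in the rack frame.

```bash
python3 - <<'E'
from h import *
c,s=np.cos(-.079),np.sin(-.079)
for f,u,v in(('d6',276.9,293.9),('s6',195+187/3.6,140+144/3.6)):
    p=px2w(load(f),u,v,.016)[:2]-[.5067,-.2639];print([(c*p[0]+s*p[1])*1e3,(-s*p[0]+c*p[1])*1e3])
c=load('d6'); print('rail end centre',[px2w(c,235+(490-396)/3.6,205+291/3.6,.02),px2w(c,235+(599-396)/3.6,205+284/3.6,.02)],'disc',px2w(c,276.9,293.9,.016))
E
```

```text
[np.float64(0.009173079630863876), np.float64(29.59795956149687)]
[np.float64(1.694609980230257), np.float64(42.01356841085824)]
rail end centre [array([ 0.46521981, -0.20209027,  0.02      ]), array([ 0.55735892, -0.20963719,  0.02      ])] disc [ 0.50904495 -0.23439508  0.016     ]
```

The views disagree: 29.6 mm from the side camera and 42 mm from the scene camera, with the limit at 42. I'll go back and creep until the disc actually touches the web.

```bash
python3 go.py .5145 -.165 .08 -.079; python3 go.py .5115 -.19 .006 -.079
```

```text
t 9.4 pos [0.5072 0.0086 0.2063] F [-0.4 -0.9 -0.4] w 0.0278 xdir [ 0.997 -0.076  0.002]
shift [0.0203 0.1726 0.1262] turn/2 [-0.0005 -0.0008  0.0014]
t 9.4 pos [0.5072 0.0086 0.2063] F [-0.4 -0.9 -0.4] w 0.0278 xdir [ 0.997 -0.076  0.002]
shift [0.0191 0.1978 0.2001] turn/2 [-0.0005 -0.0008  0.0014]
```

```bash

python3 -m crank '[{"x":0.02,"y":0.16,"z":0.12,"ax":0,"ay":0,"az":0,"claw":0.36},{"x":0.02,"y":0.16,"z":0.12,"ax":0,"ay":0,"az":0,"claw":0.36},{"x":0.02,"y":0.16,"z":0.12,"ax":0,"ay":0,"az":0,"claw":0.36},{"x":0.02,"y":0.16,"z":0.12,"ax":0,"ay":0,"az":0,"claw":0.36},{"x":0.02,"y":0.16,"z":0.12,"ax":0,"ay":0,"az":0,"claw":0.36}]' 
python3 -m crank '[{"x":0,"y":0,"z":0.03,"ax":0,"ay":0,"az":0,"claw":0.36},{"x":0,"y":0,"z":0.06,"ax":0,"ay":0,"az":0,"claw":0.36},{"x":0,"y":0,"z":0.075,"ax":0,"ay":0,"az":0,"claw":0.36},{"x":0,"y":0,"z":0.075,"ax":0,"ay":0,"az":0,"claw":0.36},{"x":0,"y":0,"z":0.075,"ax":0,"ay":0,"az":0,"claw":0.36}]' 
python3 go.py .5105 -.203 .006 -.079
```

```text
time: 9.82
ee_pos: [0.5119, -0.1576, 0.083]
eef_rot: [0.999, -0.041, -0.001, 0.001]
ft_force: [-0.3, -0.2, -0.3]
width: 0.0278
time: 10.23
ee_pos: [0.5126, -0.1551, 0.0097]
eef_rot: [0.999, -0.04, -0.002, 0.0]
ft_force: [0.4, -1.1, 0.6]
width: 0.0279
t 10.23 pos [ 0.5126 -0.1551  0.0097] F [ 0.4 -1.1  0.6] w 0.0279 xdir [ 0.997 -0.081 -0.003]
shift [0.0017 0.0479 0.0038] turn/2 [ 0.0004  0.0015 -0.0009]
```

```bash

python3 -m crank '[{"x":0.001,"y":0.012,"z":0.003,"ax":0,"ay":0,"az":0,"claw":0.36},{"x":0.002,"y":0.024,"z":0.003,"ax":0,"ay":0,"az":0,"claw":0.36},{"x":0.002,"y":0.036,"z":0.003,"ax":0,"ay":0,"az":0,"claw":0.36},{"x":0.002,"y":0.046,"z":0.003,"ax":0,"ay":0,"az":0,"claw":0.36},{"x":0.002,"y":0.049,"z":0.003,"ax":0,"ay":0,"az":0,"claw":0.36}]' 
for i in 1 2; do python3 -m crank '[{"x":0,"y":0.001,"z":0,"ax":0,"ay":0,"az":0,"claw":0.36},{"x":0,"y":0.001,"z":0,"ax":0,"ay":0,"az":0,"claw":0.36},{"x":0,"y":0.002,"z":0,"ax":0,"ay":0,"az":0,"claw":0.36},{"x":0,"y":0.002,"z":0,"ax":0,"ay":0,"az":0,"claw":0.36},{"x":0,"y":0.002,"z":0,"ax":0,"ay":0,"az":0,"claw":0.36}]'; done
```

```text
time: 10.65
ee_pos: [0.5121, -0.2058, 0.0086]
eef_rot: [0.999, -0.041, 0.001, 0.0]
ft_force: [0.1, 0.1, -0.2]
width: 0.0281
time: 11.07
ee_pos: [0.5123, -0.2046, 0.0077]
eef_rot: [0.999, -0.039, -0.0, -0.0]
ft_force: [-0.3, -0.6, 0.6]
width: 0.028
time: 11.48
ee_pos: [0.512, -0.2071, 0.0077]
eef_rot: [0.999, -0.04, -0.0, -0.0]
ft_force: [0.8, -0.5, -0.8]
width: 0.0276
```

Still no contact, so I'll keep creeping 2 mm at a time.

```bash

for i in 1 2; do python3 -m crank '[{"x":0,"y":0.001,"z":0,"ax":0,"ay":0,"az":0,"claw":0.36},{"x":0,"y":0.001,"z":0,"ax":0,"ay":0,"az":0,"claw":0.36},{"x":0,"y":0.002,"z":0,"ax":0,"ay":0,"az":0,"claw":0.36},{"x":0,"y":0.002,"z":0,"ax":0,"ay":0,"az":0,"claw":0.36},{"x":0,"y":0.002,"z":0,"ax":0,"ay":0,"az":0,"claw":0.36}]' | grep -E 'pos|force'; done
```

```text
ee_pos: [0.5119, -0.2092, 0.0077]
ft_force: [-0.2, -0.6, 0.2]
ee_pos: [0.5118, -0.2109, 0.0077]
ft_force: [0.1, 1.6, 0.4]
```

```bash

python3 -m crank '[{"x":0,"y":0.001,"z":0,"ax":0,"ay":0,"az":0,"claw":0.36},{"x":0,"y":0.001,"z":0,"ax":0,"ay":0,"az":0,"claw":0.36},{"x":0,"y":0.001,"z":0,"ax":0,"ay":0,"az":0,"claw":0.36},{"x":0,"y":0.001,"z":0,"ax":0,"ay":0,"az":0,"claw":0.36},{"x":0,"y":0.001,"z":0,"ax":0,"ay":0,"az":0,"claw":0.36}]' | grep -E 'pos|force'
```

```text
ee_pos: [0.5118, -0.2115, 0.0077]
ft_force: [0.3, 4.6, 0.6]
```

The force has risen to 4.6 N, so the disc touches the web (centre at about 28.5 mm). Now I'll retract and check.

```bash

python3 -m crank '[{"x":0,"y":-0.003,"z":0,"ax":0,"ay":0,"az":0,"claw":0.36},{"x":0,"y":-0.02,"z":0,"ax":0,"ay":0,"az":0,"claw":0.36},{"x":0,"y":-0.05,"z":-0.005,"ax":0,"ay":0,"az":0,"claw":0.36},{"x":0,"y":-0.08,"z":-0.03,"ax":0,"ay":0,"az":0,"claw":0.36},{"x":0,"y":-0.1,"z":-0.06,"ax":0,"ay":0,"az":0,"claw":0.36}]' 
python3 -m crank '[{"x":0,"y":-0.03,"z":-0.03,"ax":0,"ay":0,"az":0,"claw":0.36},{"x":0,"y":-0.06,"z":-0.06,"ax":0,"ay":0,"az":0,"claw":0.36},{"x":0,"y":-0.09,"z":-0.09,"ax":0,"ay":0,"az":0,"claw":0.36},{"x":0,"y":-0.11,"z":-0.11,"ax":0,"ay":0,"az":0,"claw":0.36},{"x":0,"y":-0.11,"z":-0.11,"ax":0,"ay":0,"az":0,"claw":0.36}]' 
python3 - <<'E'
from h import *
snap('side','d7');snap('scene','s7')
B=cv2.imread('pics/d7.png')[205:335,235:345];A=cv2.imread('pics/s7.png')[140:270,195:305]
cv2.imwrite('pics/c7.png',cv2.resize(np.hstack([A,B]),(792,468),interpolation=cv2.INTER_CUBIC))
E
```

```text
time: 13.15
ee_pos: [0.5182, -0.1104, 0.0668]
eef_rot: [0.999, -0.039, -0.002, 0.0]
ft_force: [1.9, 0.3, 1.3]
width: 0.028
time: 13.57
ee_pos: [0.531, 0.0021, 0.1822]
eef_rot: [0.999, -0.037, 0.004, -0.001]
ft_force: [0.6, 0.7, 0.3]
width: 0.028
```

View pics/c7.png

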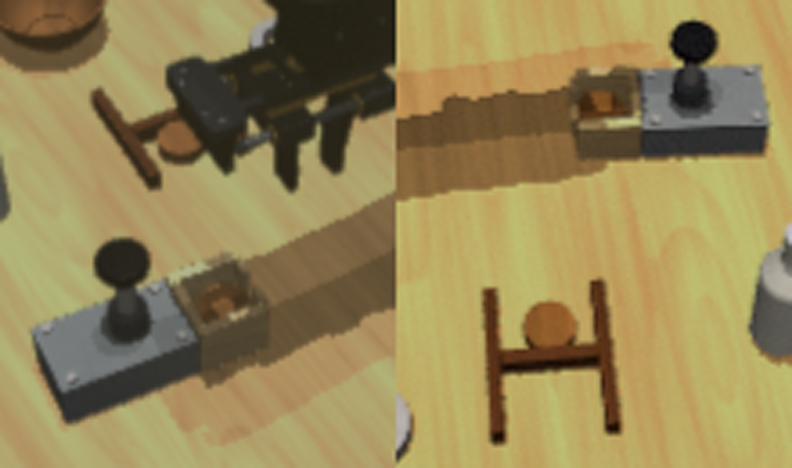

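The disc lies against the web between the rails, with the plunger up and the other discs still in the feeder. I'll hand in.

```bash
python3 -c "
from bench import close_job
print(close_job())"
```

```text
the job is handed in; nothing more can be done
None
```

I pressed the plunger down once, to about 24 N at its hard stop, and let it spring back up. One disc came out. I pushed it along the bench with the half-open fingers into the rack pocket on the feeder's side, until it touched the web.

**Last checks:**
- **Disc:** the final push met about 4.6 N at the web, which puts the disc's centre about 28.5 mm from the rack's middle (limit 42). The last side picture shows it between the rails, touching the web.
- **Feeder:** the last picture shows the plunger up and wood still in the magazine. I did not count the two remaining discs.
- **Bystanders:** I touched none of them. The last pictures cover only the area around the feeder and rack, so I did not check the others again.
- **Robot:** the arm was clear of everything at hand-in, with about 14 s of the 64 s used.

**One check disagreed:** before the final push, the two cameras put the disc at about 30 mm and 42 mm. I went back and pushed until it touched the web, and did not recompute the position from the images afterwards.

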